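# Fit the rotor to the bench centrifuge

### The arm

A 6-joint arm with a two-finger parallel gripper is mounted at the origin on the work surface. World frame = base frame: x ahead of the robot, y to its left, z up, the work surface at z = 0. Lengths are in m, angles in rad, forces in N, time in s.
With the tool pointing down it reaches from about 0.275 to 0.825 m from the base axis. Payload 5.2 kg.
Tool frame: the origin (TCP) lies at the very end of the fingers, on their centre line; the grasp point (between the pads) lies 19 mm behind it (arm.pinch_z is the z of the grasp point in the tool frame, in m); z points along the fingers, y is the line along which they close (so a half turn about z gives the same grasp; the last joint's range is limited). The gripper opens to 93 mm and grips with 3 to 60 N. Pads are 15 mm wide; open, the fingers measure 128 mm over their backs; the gripper's body (75 mm by 188 mm) begins 65 mm behind the grasp point.
Start: joints at [-1.437, 0.259, 1.535, -0, 1.348, -0.203], TCP at [0.182, -0.519, 0.219] pointing down, gripper open.
Joint ranges: [-3.14, 3.14], [-0.91, 2.08], [0.19, 2.58], [-1.22, 4.36], [0.22, 2.71], [-3.12, 3.12]. Speed limits (rad/s): [2.57, 2.57, 3.14, 3.14, 3.14, 3.14].

### API

Orientations are given as a rotation vector (axis times angle).
In Python, from bench import telemetry, eyes, workorder, arm gives the robot as it stands.
- The arm moves only by the shell command python3 -m pendant 'ROWS'. ROWS is JSON, one flat list of numbers, 7 for each row, row after row: the closure, from 0 (fully open) to 1 (shut), then the shift along the tool's x, y, z in mm, then the turn, a rotation vector about the tool's x, y, z in degrees. A call has 1 to 5 rows; each row shifts and turns the commanded pose from where the row before left it, along the tool's axes as they then stand; what a row does not reach is not made up. A row lasts 1/8 s, in which the tool goes at most 62.5 mm and 10.7 degrees, less where a joint would pass 70% of its speed; a pose out of reach is approached as far as the arm can. A call is refused whole if a number of a shift passes 62.5 or a number of a turn 10.7, either way. A call with a gripper value outside its range is refused whole. The fingers move at their own pace and stop on an object; the grip force is fixed at half the most. Time passes only in rows, so rows that do not move let the fingers close. It gives the time, the measured TCP pose, the force, the opening and the grip force at its end, in the units of the state.
- telemetry.observe(): the state, without advancing time (a new reading comes with each control period).
- eyes.snapshot(name): name is "side" or "top" or "wrist"; returns a dict with "frame" (384x512x3 uint8, red, green, blue), "range_z" (384x512 float32, m along the optical axis (not along the pixel's ray), 0 where there is no reading), "K" (3x3 intrinsics, pixels), "xyz" and "orientation" of the camera in the world; the wrist camera has in their place "tool_from_camera" (4x4, takes a point from camera to tool coordinates, whose origin is the TCP and whose axes are the flange's). Camera axes: x right, y up, looking along -z (the intrinsics and any distortion apply to the point x, -y, -z); pixel columns grow to the right and rows downward; lengths in m; the calibration is good to about 2 mm. A picture is of the moment at which its call begins: read the wrist's pose just before it.
- workorder.sign_off(): hands the job in; it is judged then, once.
The state is a dict: "time_s": time; "joint_positions": joint angles; "joint_velocities": joint speeds; "tau": joint torques, N m; "eef_pos": TCP position; "tcp_rot": TCP orientation; "wrist_force": force on the tool from outside, world axes, zero at the start; "wrist_torque": the same for the moment, N m; "grip_width": finger opening in m; "finger_force": force on a finger pad.
Only numpy, scipy, OpenCV 4.12 (cv2) and the standard library are available. Lean on these libraries where they do the work, as an engineer would, in place of code of your own. Each camera call takes 0.05 s, during which the arm holds its last target. There are 200 camera calls.

### The job

Pick up the blue rotor by its black knob and fit it onto the shaft of the open white centrifuge: press it only lightly (a few newtons are enough, and never over 40 N, knocks included) and turn it slowly until its slots find the drive cross and it drops fully home, level, then let go and leave it at rest. Leave the pink rotor, the tip box, the bottle and the lid where they are.

Things in the scene. Friction and masses are not known exactly. Their poses are not given: they have to be found in the camera images.
- rotor: The blue rotor (about 0.16 kg), standing on the bench. Origin: centre of its underside; z up, along its axis. Below, a square aluminium hub, 36 mm wide (sides along the rotor's x and y), z = 0 to 25 mm; then a blue disc, 92 mm across, z = 25 to 33 mm, with 8 dark tube holes; on top a black knob, z = 33 to 70 mm.
- rotor_knob (a point): Centre of the black knob by which the rotor is held, on its axis, 51.5 mm above its underside. The knob is square, 26 x 26 mm, its flat sides along the rotor's x and y, and 37 mm high. Axes as the rotor's.
- rotor_socket (a point): Roof of the slots in the rotor's underside, on the axis, 9 mm above the underside. Two crossed slots run along the rotor's x and y, each 8 mm wide and 9 mm deep, open at the hub's sides; in the middle an 11.5 mm square bore goes on up to 25 mm above the underside. So it fits in four positions, a quarter turn apart.
- centrifuge: The white bench centrifuge, fixed. Origin: centre of its underside on the bench; x points to its back (the display is on the -x side), z up. Housing 190 x 190 mm, 45 mm high, with a round open bowl on top: outer diameter 168 mm, wall 4 mm, rim at z = 75 mm, centred on the housing.
- seat (a point): On the shaft axis, on the flat flange in the middle of the bowl, 56 mm above the bench: the rotor's underside centre lies here when home. Axes: the centrifuge's. On the flange stands a brass drive cross: two crossed bars 36 x 6.4 mm, 8 mm high (0.8 mm play each side in the slots). Its angle differs each time, out of line with the housing, and is not given; the spindle is braked, turning only at 0.2 N m.
- pin_tip (a point): Tip of the round steel pin in the middle of the drive cross, on the shaft axis, 22 mm above the seat. The pin is 9 mm in diameter, its last 6 mm tapering to 4 mm. If the slots do not meet the cross, the rotor rides on the cross 8 mm too high, with the pin 14 mm up its bore; turned at most a quarter turn under light pressure it drops home.
- spare_rotor: A second rotor of the same shape and size but with a pink disc, a white knob and 16 small holes. Leave it alone. Origin: centre of its underside.
- tip_box: Blue box of yellow pipette tips, 85 x 125 mm, 68 mm high. Leave it alone. Origin: centre of its underside.
- bottle: White bottle with a green cap, 64 mm in diameter, 170 mm high. Leave it alone. Origin: centre of its underside.
- lid: The centrifuge's round blue lid, 176 mm in diameter, 34 mm high with its knob, lying on the bench. Leave it alone. Origin: centre of its underside.
Not all that is in view belongs to the job. What is shaped like the rotor but orange or turquoise is not meant.

How it is judged:
By the outcome, as a careful person would: the job done as asked, in the order asked, and still so for the second after the job is handed in, with the robot touching nothing.
It also fails if it takes over 72 s, if anything falls off the work surface, if the arm or the gripper's body presses on something with over 40 N, if the wrist force passes 120 N, or if a joint passes its speed limit or range.

## Working session

There is one attempt and no reset: what is moved stays moved. The work goes in short steps, Python scripts to look and compute and a shell command to move; the robot and the scene stay as the last step left them, time stands still between calls to the robot, and variables do not carry over. Pictures are saved under pics/ and viewed, at most 10 in all, crops included, and the job is handed in when it is done.

```bash
mkdir -p pics; ls
cat > h.py <<'E'
import numpy as np, cv2
from scipy.spatial.transform import Rotation as R
from bench import telemetry, eyes, workorder, arm
def snap(name,save=None):
    st=telemetry.observe(); s=eyes.snapshot(name)
    if name=="wrist":
        T=np.eye(4);T[:3,:3]=R.from_rotvec(st["tcp_rot"]).as_matrix();T[:3,3]=st["eef_pos"]
        M=T@np.array(s["tool_from_camera"])
    else:
        M=np.eye(4);o=np.array(s["orientation"],float)
        M[:3,:3]=o if o.shape==(3,3) else R.from_rotvec(o).as_matrix() ;M[:3,3]=s["xyz"]
    s["M"]=M
    if save: cv2.imwrite("pics/"+save,s["frame"][:,:,::-1])
    return s
def cloud(s):
    K=np.array(s["K"]);z=s["range_z"];v,u=np.indices(z.shape)
    x=(u-K[0,2])/K[0,0]*z;y=(v-K[1,2])/K[1,1]*z
    P=np.stack([x,-y,-z],-1)@s["M"][:3,:3].T+s["M"][:3,3]
    P[z<=0]=np.nan
    return P
E
python3 - <<'E'
from h import *
import numpy as np
np.set_printoptions(precision=4,suppress=True)
for n in("top","side","wrist"):
    s=snap(n,n+"1.png"); print(n,[ (k,s[k]) for k in s if k not in("frame","range_z")]); np.savez(n+"1.npz",P=cloud(s),f=s["frame"])
a=cv2.imread("pics/top1.png");b=cv2.imread("pics/side1.png")
print(telemetry.observe(),arm.pinch_z)
E
```

```text
pics
top [('K', array([[440.6416,   0.    , 247.6866],
       [  0.    , 440.6416, 197.1961],
       [  0.    ,   0.    ,   1.    ]])), ('xyz', array([ 0.3467, -0.1017,  1.2871])), ('orientation', array([ 0.1422, -0.1564, -1.5741])), ('M', array([[-0.0092,  0.982 , -0.1888,  0.3467],
       [-0.9999, -0.0075,  0.0098, -0.1017],
       [ 0.0082,  0.1888,  0.982 ,  1.2871],
       [ 0.    ,  0.    ,  0.    ,  1.    ]]))]
side [('K', array([[464.0207,   0.    , 251.147 ],
       [  0.    , 464.0207, 195.0788],
       [  0.    ,   0.    ,   1.    ]])), ('xyz', array([-0.2755,  0.7313,  0.7907])), ('orientation', array([ 0.4922, -1.1886, -2.0797])), ('M', array([[-0.6957,  0.3725, -0.6142, -0.2755],
       [-0.7183, -0.3498,  0.6014,  0.7313],
       [ 0.0092,  0.8596,  0.5109,  0.7907],
       [ 0.    ,  0.    ,  0.    ,  1.    ]]))]
wrist [('K', array([[269.3641,   0.    , 256.2125],
       [  0.    , 269.3641, 189.4095],
       [  0.    ,   0.    ,   1.    ]])), ('tool_from_camera', array([[-0.    ,  0.9556,  0.2947,  0.083 ],
       [ 1.    , -0.0002,  0.0009,  0.0011],
       [ 0.0009,  0.2947, -0.9556, -0.1662],
       [ 0.    ,  0.    ,  0.    ,  1.    ]])), ('M', array([[ 0.3305,  0.9017,  0.2787,  0.2605],
       [-0.9438,  0.3165,  0.0951, -0.4925],
       [-0.0025, -0.2945,  0.9557,  0.3842],
       [ 0.    ,  0.    ,  0.    ,  1.    ]]))]
{'time_s': 0.15, 'joint_positions': array([-1.4368,  0.2592,  1.5358,  0.    ,  1.348 , -0.2028]), 'joint_velocities': array([-0.0005, -0.0057, -0.0031,  0.0005,  0.0006,  0.001 ]), 'tau': array([  0.0003, -43.7647, -28.4233,   0.0719,   0.0382,  -0.0001]), 'eef_pos': array([ 0.1817, -0.5187,  0.218 ]), 'tcp_rot': array([-3.0958, -0.5263, -0.0001]), 'wrist_force': array([-0.2428,  0.0436, -0.5586]), 'wrist_torque': array([0.014 , 0.0213, 0.0265]), 'finger_force': 0.0, 'grip_width': 0.0928596475441765} -0.0188
```

View pics/top1.png

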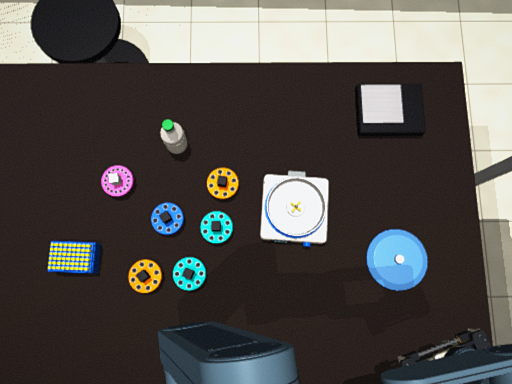

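The top view shows the blue rotor at (167,218), the open centrifuge at (295,208) with its brass cross, pink at (117,181), and orange/turquoise decoys around them.

Run:
```python
from h import *
np.set_printoptions(precision=4,suppress=True)
d=np.load("top1.npz");P=d["P"];f=d["f"]
hsv=cv2.cvtColor(f,cv2.COLOR_RGB2HSV)
def near(u,v,r):
    V,U=np.indices(f.shape[:2]);return (U-u)**2+(V-v)**2<r*r
z=P[...,2]
m=near(167,218,24)
print("disc",hsv[222,155],)
disc=m&(z>.022)&(z<.045)&(hsv[...,1]>120)
c,r=cv2.minEnclosingCircle(P[disc][:,:2].astype(np.float32));print(c,r,np.median(z[disc]))
k=m&(z>.06)&(z<.08);print("knob",P[k].mean(0),k.sum(),cv2.minAreaRect(P[k][:,:2].astype(np.float32)))
m=near(295,208,45);rim=m&(abs(z-.075)<.006)
c,r=cv2.minEnclosingCircle(P[rim][:,:2].astype(np.float32));print("rim",c,r,np.median(z[rim]))
x=near(295,208,12);print("cross z",np.percentile(z[x],[5,50,95]))
y=x&(hsv[...,1]>90);print("brass",P[y].mean(0),y.sum())
```

```text
disc [109 103 184]
(0.5279439687728882, 0.11915228515863419) 0.04640938714146614 0.033514359443764685
knob [0.5273 0.1183 0.0696] 92 ((0.5279660820960999, 0.11894501000642776), (0.026570333167910576, 0.025243978947401047), 30.627593994140625)
rim (0.5546679496765137, -0.2482224702835083) 0.0839935839176178 0.07487184767383614
cross z [nan nan nan]
brass [ 0.554  -0.2479  0.0647] 39
```

```bash
python3 -m pendant '[0.4,55,-16.5,0,0,0,0, 0.4,55,-16.5,0,0,0,0, 0.4,55,-16.5,0,0,0,0, 0.4,55,-16.5,0,0,0,0]'
python3 -m pendant '[0.4,55,-16.5,0,0,0,0, 0.4,55,-16.5,0,0,0,0, 0.4,55,-16.5,0,0,0,0, 0.4,50,-15,0,0,0,0, 0.4,0,0,0,0,0,0]'
python3 - <<'E'
from h import *
s=snap("wrist");P=cloud(s);np.savez("w2.npz",P=P,f=s["frame"]);cv2.imwrite("pics/w2.png",s["frame"][:,:,::-1])
E
```

```text
time_s: 0.65
eef_pos: [0.3688, -0.3828, 0.2185]
tcp_rot: [-3.097, -0.526, 0.0]
wrist_force: [1.1, -0.2, 1.0]
grip_width: 0.0581
finger_force: 0.0
time_s: 1.27
eef_pos: [0.5514, -0.2493, 0.2179]
tcp_rot: [-3.095, -0.534, -0.0]
wrist_force: [-0.6, -1.1, -0.6]
grip_width: 0.0555
finger_force: 0.0
```

View pics/w2.png

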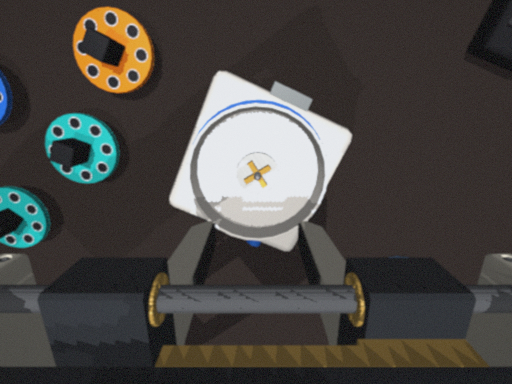

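The wrist view shows the bowl with the brass cross at about (257,174), bars diagonal; I compute its angle and centre on the plane of the bars' tops.

Run:
```python
from h import *
np.set_printoptions(precision=4,suppress=True)
d=np.load("w2.npz");P=d["P"];f=d["f"]
st=telemetry.observe()
s=snap("wrist");M=s["M"];K=np.array(s["K"]);hsv=cv2.cvtColor(s["frame"],cv2.COLOR_RGB2HSV)
V,U=np.indices(hsv.shape[:2]);m=((U-257)**2+(V-174)**2<22**2)&(hsv[...,1]>110)
v,u=np.nonzero(m)
D=np.stack([(u-K[0,2])/K[0,0],-(v-K[1,2])/K[1,1],-np.ones(len(u))],-1)@M[:3,:3].T
X=M[:3,3]+D*((.064-M[2,3])/D[:,2])[:,None]
c,r=cv2.minEnclosingCircle(X[:,:2].astype(np.float32));mu=X.mean(0)
print(len(u),c,r,mu)
q=X[:,:2]-c; z=(q[:,0]+1j*q[:,1]);w=abs(z)>.007
print("angle mod90",np.degrees(np.angle((z[w]**4/abs(z[w])**3).sum()))/4)
z2=P[...,2];rim=((U-257)**2+(V-174)**2<80**2)&(abs(z2-.075)<.004)
print("rim",cv2.minEnclosingCircle(P[rim][:,:2].astype(np.float32)),np.median(z2[rim]))
print(st["eef_pos"],st["tcp_rot"])
```

```text
194 (0.555824339389801, -0.24928168952465057) 0.017371773719787598 [ 0.5563 -0.249   0.064 ]
angle mod90 -38.95468099698562
rim ((0.5549121499061584, -0.249688982963562), 0.08403528481721878) 0.0747460042360831
[ 0.5498 -0.2508  0.2179] [-3.0956 -0.5316  0.0018]
```

```bash
python3 -m pendant '[0.3,14.6,-50.8,0,0,0,0, 0.3,14.6,-50.8,0,0,0,0, 0.3,14.6,-50.8,0,0,0,0, 0.3,14.6,-50.8,0,0,0,0, 0.3,14.6,-50.8,0,0,0,0]'
python3 -m pendant '[0.3,14.6,-50.8,0,0,0,0, 0.3,14.6,-50.8,0,0,0,0, 0.3,0,0,0,0,0,-10, 0.3,0,0,0,0,0,-1, 0.3,0,0,0,0,0,0]'
cat > loc.py <<'E'
from h import *
np.set_printoptions(precision=4,suppress=True)
s=snap("wrist","w3.png");P=cloud(s);z=P[...,2];f=s["frame"];hsv=cv2.cvtColor(f,cv2.COLOR_RGB2HSV)
c0=np.array([.5277,.1188]);rr=np.hypot(P[...,0]-c0[0],P[...,1]-c0[1])
disc=(rr<.055)&(abs(z-.033)<.006)
print("disc",cv2.minEnclosingCircle(P[disc][:,:2].astype(np.float32)),np.median(z[disc]),disc.sum())
k=(rr<.03)&(abs(z-.07)<.004)
print("knob",P[k].mean(0),k.sum(),cv2.minAreaRect(P[k][:,:2].astype(np.float32)))
st=telemetry.observe();print(st["eef_pos"],st["tcp_rot"],np.degrees(2*np.arctan2(st["tcp_rot"][1],st["tcp_rot"][0]))%360,st["joint_positions"])
E
python3 loc.py
```

```text
time_s: 2.0
eef_pos: [0.5332, 0.0114, 0.2188]
tcp_rot: [3.097, 0.522, 0.0]
wrist_force: [0.6, -0.0, -0.4]
grip_width: 0.065
finger_force: 0.0
time_s: 2.62
eef_pos: [0.5281, 0.1157, 0.2187]
tcp_rot: [3.034, 0.813, -0.0]
wrist_force: [0.2, 0.7, -0.1]
grip_width: 0.0648
finger_force: 0.0
disc ((0.5289632678031921, 0.1174720823764801), 0.04596653953194618) 0.03334977824584029 3043
knob [0.5294 0.118  0.0701] 452 ((0.5288549065589905, 0.11753654479980469), (0.026217171922326088, 0.02564358152449131), 30.51413345336914)
[0.5282 0.1158 0.2187] [ 3.0341  0.8138 -0.0001] 30.02919889775928 [ 0.0096  0.2419  1.557  -0.0003  1.3427  1.0563]
```

View pics/w3.png

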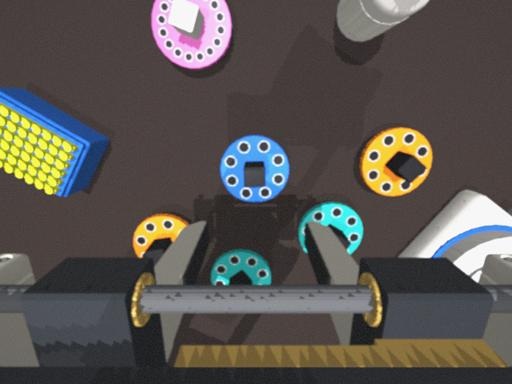

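The blue rotor is at (255,168), the gripper aligned with its knob, all clear around it. Descending.

```bash
python3 -m pendant '[0.3,1.4,-1.7,40,0,0,-0.5, 0.3,0,0,50,0,0,0, 0.3,0,0,50,0,0,0, 0.3,0,0,25,0,0,0, 0.3,0,0,14,0,0,0]'
python3 -m pendant '[0.3,0,0,2,0,0,0, 0.3,0,0,0,0,0,0]'
python3 loc.py
```

```text
time_s: 3.3
eef_pos: [0.5279, 0.1184, 0.0382]
tcp_rot: [-3.03, -0.829, 0.003]
wrist_force: [0.0, -0.3, 0.6]
grip_width: 0.0654
finger_force: 0.0
time_s: 3.55
eef_pos: [0.5295, 0.1192, 0.0386]
tcp_rot: [3.029, 0.833, 0.003]
wrist_force: [0.1, 0.2, -0.3]
grip_width: 0.065
finger_force: 0.0
disc ((0.5290656089782715, 0.11752881109714508), 0.046161118894815445) 0.033322547297081964 8562
knob [0.5303 0.1186 0.07  ] 1873 ((0.5289261937141418, 0.11789298802614212), (0.026700131595134735, 0.02574894204735756), 31.66326904296875)
[0.5296 0.1193 0.0389] [3.0285 0.8332 0.0036] 30.765480322503358 [0.016  0.4317 1.7748 0.0001 0.9327 1.0498]
```

```bash
python3 -m pendant '[0.3,-1,1,1,0,0,0, 1,0,0,0,0,0,0, 1,0,0,0,0,0,0, 1,0,0,0,0,0,0, 1,0,0,0,0,0,0]'
python3 -m pendant '[1,0,0,0,0,0,0, 1,0,0,0,0,0,0]'; python3 loc.py
```

```text
time_s: 4.22
eef_pos: [0.5282, 0.1181, 0.0366]
tcp_rot: [-3.029, -0.834, -0.0]
wrist_force: [-0.5, 0.3, 0.3]
grip_width: 0.0292
finger_force: 0.0
time_s: 4.47
eef_pos: [0.5281, 0.1181, 0.0366]
tcp_rot: [-3.029, -0.834, 0.0]
wrist_force: [-0.0, 0.7, -0.3]
grip_width: 0.0257
finger_force: 29.9
disc ((0.5293548703193665, 0.1175057590007782), 0.04589676111936569) 0.03335824654643545 7006
knob [0.5315 0.1189 0.07  ] 2361 ((0.5291057229042053, 0.1183679923415184), (0.026425164192914963, 0.05493859946727753), 31.032270431518555)
[0.5281 0.1181 0.0366] [-3.0287 -0.8342  0.0001] 30.798500790767207 [0.0137 0.4337 1.7788 0.0001 0.9292 1.0469]
```

```bash
python3 -m pendant '[1,0,0,-10,0,0,0, 1,0,0,-35,0,0,0, 1,0,0,-45,0,0,0, 1,0,0,-30,0,0,0, 1,-12,24,0,0,0,0]'
python3 -m pendant '[1,-20,40,0,0,0,0, 1,-23.5,47,0,0,0,0, 1,-23.5,47,0,0,0,0, 1,-23.5,47,0,0,0,0, 1,-23.5,47,0,0,0,0]'
python3 -m pendant '[1,-22,44,0,0,0,0, 1,-16,33,0,0,0,0, 1,0,0,0,0,0,-7, 1,0,0,0,0,0,-7, 1,0,0,0,0,0,0]'
cat > loc2.py <<'E'
from h import *
import sys
np.set_printoptions(precision=4,suppress=True)
s=snap("wrist",sys.argv[1]);P=cloud(s);z=P[...,2];f=s["frame"];hsv=cv2.cvtColor(f,cv2.COLOR_RGB2HSV)
st=telemetry.observe();t=st["eef_pos"]
rr=np.hypot(P[...,0]-t[0],P[...,1]-t[1])
disc=(rr<.055)&(abs(z-(t[2]-.0036))<.007)&(hsv[...,1]>110)&(hsv[...,0]>95)&(hsv[...,0]<125)
Q=P[disc];A=np.c_[Q[:,:2]-t[:2],np.ones(len(Q))];co=np.linalg.lstsq(A,Q[:,2],rcond=None)[0]
print("disc",cv2.minEnclosingCircle(Q[:,:2].astype(np.float32)),"ztop",co[2],"tilt deg",np.degrees(co[:2]),len(Q))
V,U=np.indices(z.shape);rim=(abs(z-.075)<.003)&(np.hypot(P[...,0]-.555,P[...,1]+.249)<.09)&(np.hypot(P[...,0]-.555,P[...,1]+.249)>.075)
if rim.sum()>30:
    q=P[rim][:,:2];b=np.linalg.lstsq(np.c_[2*q,np.ones(len(q))],(q**2).sum(1),rcond=None)[0];print("rim",b[:2],np.sqrt(b[2]+b[0]**2+b[1]**2),rim.sum())
print(t,np.degrees(2*np.arctan2(st["tcp_rot"][1],st["tcp_rot"][0]))%360,st["wrist_force"],st["wrist_torque"])
E
python3 loc2.py w4.png
```

```text
time_s: 5.15
eef_pos: [0.532, 0.0922, 0.1604]
tcp_rot: [3.026, 0.838, 0.01]
wrist_force: [0.2, -1.2, -3.0]
grip_width: 0.026
finger_force: 29.9
time_s: 5.78
eef_pos: [0.5488, -0.1647, 0.1573]
tcp_rot: [3.029, 0.834, 0.001]
wrist_force: [0.9, -0.3, -1.3]
grip_width: 0.0258
finger_force: 29.9
time_s: 6.4
eef_pos: [0.5556, -0.2487, 0.157]
tcp_rot: [2.905, 1.195, -0.0]
wrist_force: [-0.2, 0.7, -1.1]
grip_width: 0.0258
finger_force: 29.9
disc ((0.5569486618041992, -0.24935586750507355), 0.045928213745355606) ztop 0.15362180059446992 tilt deg [-0.3982 -0.0637] 4930
rim [ 0.5556 -0.2497] 0.08096705561307249 1807
[ 0.5556 -0.2486  0.1569] 44.6483507151977 [-0.3011 -0.1633 -1.7218] [ 0.0129 -0.0495 -0.0387]
```

View pics/w4.png

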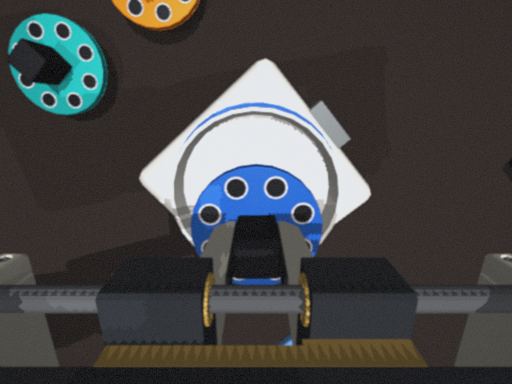

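Rotor held level above the bowl (disc centre (257,220)), about 1 mm off axis; correcting and descending.

```bash
python3 -m pendant '[1,-0.9,-0.6,15,0,0,0, 1,0,0,15,0,0,0, 1,0,0,8,0,0,0, 1,0,0,2,0,0,0, 1,0,0,0,0,0,0]'
python3 -m pendant '[1,0,0,2,0,0,0, 1,0,0,2,0,0,0, 1,0,0,0,0,0,0]'
python3 -m pendant '[1,0,0,2,0,0,0, 1,0,0,2,0,0,0, 1,0,0,0,0,0,0]'
python3 loc2.py w5.png
```

```text
time_s: 7.08
eef_pos: [0.5548, -0.2488, 0.1166]
tcp_rot: [-2.905, -1.197, 0.0]
wrist_force: [-0.0, -0.2, -0.4]
grip_width: 0.0259
finger_force: 29.9
time_s: 7.45
eef_pos: [0.5546, -0.2487, 0.1126]
tcp_rot: [-2.904, -1.197, 0.0]
wrist_force: [0.3, -0.4, -1.2]
grip_width: 0.0256
finger_force: 29.9
time_s: 7.82
eef_pos: [0.5545, -0.2487, 0.1084]
tcp_rot: [-2.904, -1.197, 0.0]
wrist_force: [-0.2, -0.8, -2.2]
grip_width: 0.0261
finger_force: 29.9
disc ((0.5556755065917969, -0.24920423328876495), 0.04586125910282135) ztop 0.10504756137184168 tilt deg [-0.4283 -0.055 ] 4877
rim [ 0.5558 -0.2495] 0.08078539685456786 2649
[ 0.5546 -0.2487  0.1085] 44.79700764060658 [ 0.4966  0.4799 -2.0922] [-0.0219  0.0033  0.0133]
```

```bash
python3 -m pendant '[1,0,0,2,0,0,0, 1,0,0,2,0,0,0, 1,0,0,1,0,0,0, 1,0,0,0,0,0,0]'
python3 -m pendant '[1,0,0,1,0,0,0, 1,0,0,0.5,0,0,0, 1,0,0,0,0,0,0]'
python3 -m pendant '[1,0,0,0.5,0,0,0, 1,0,0,0,0,0,0]'
```

```text
time_s: 8.38
eef_pos: [0.5546, -0.2487, 0.1035]
tcp_rot: [-2.904, -1.197, 0.0]
wrist_force: [-0.2, 1.1, -1.0]
grip_width: 0.0259
finger_force: 29.9
time_s: 8.75
eef_pos: [0.5547, -0.2487, 0.1021]
tcp_rot: [-2.905, -1.197, 0.0]
wrist_force: [0.6, 0.6, -1.0]
grip_width: 0.0258
finger_force: 29.9
time_s: 9.0
eef_pos: [0.5547, -0.2487, 0.1016]
tcp_rot: [-2.905, -1.197, 0.0]
wrist_force: [-0.3, 0.6, -0.4]
grip_width: 0.0259
finger_force: 29.9
```

```bash
python3 -m pendant '[1,0,0,0.5,0,0,0, 1,0,0,0,0,0,0]'
python3 -m pendant '[1,0,0,0.4,0,0,0, 1,0,0,0,0,0,0]'
python3 -m pendant '[1,0,0,0.3,0,0,0, 1,0,0,0,0,0,0]'
```

```text
time_s: 9.25
eef_pos: [0.5546, -0.2488, 0.1011]
tcp_rot: [-2.905, -1.197, 0.0]
wrist_force: [0.5, -0.4, -1.3]
grip_width: 0.0261
finger_force: 29.9
time_s: 9.5
eef_pos: [0.5546, -0.2487, 0.1007]
tcp_rot: [-2.904, -1.197, 0.0]
wrist_force: [-0.6, 0.6, -1.4]
grip_width: 0.0259
finger_force: 29.9
time_s: 9.75
eef_pos: [0.5547, -0.2488, 0.1005]
tcp_rot: [2.904, 1.197, 0.0]
wrist_force: [-0.1, -1.2, -1.7]
grip_width: 0.026
finger_force: 29.9
```

```bash
python3 -m pendant '[1,0,0,0.4,0,0,0, 1,0,0,0,0,0,0]'
python3 -m pendant '[1,0,0,0.4,0,0,0, 1,0,0,0,0,0,0]'
python3 -m pendant '[1,0,0,0.4,0,0,0, 1,0,0,0,0,0,0]'
```

```text
time_s: 10.0
eef_pos: [0.5547, -0.2488, 0.1004]
tcp_rot: [2.904, 1.197, 0.0]
wrist_force: [-1.1, 0.8, 2.5]
grip_width: 0.0255
finger_force: 29.9
time_s: 10.25
eef_pos: [0.5548, -0.2488, 0.1003]
tcp_rot: [2.904, 1.197, 0.0]
wrist_force: [-2.6, 0.6, 5.3]
grip_width: 0.0258
finger_force: 29.9
time_s: 10.5
eef_pos: [0.5548, -0.2488, 0.1002]
tcp_rot: [2.904, 1.197, 0.001]
wrist_force: [-1.4, 1.7, 7.3]
grip_width: 0.0257
finger_force: 29.9
```

Riding on the cross at ~8 N, as predicted. Turning slowly towards the measured cross angle.

```bash
python3 -m pendant '[1,0,0,0,0,0,-1, 1,0,0,0,0,0,-1, 1,0,0,0,0,0,-1, 1,0,0,0,0,0,0]'
python3 -m pendant '[1,0,0,0,0,0,-1, 1,0,0,0,0,0,0]'
python3 -m pendant '[1,0,0,0,0,0,-1, 1,0,0,0,0,0,0]'; python3 -m pendant '[1,0,0,0,0,0,-1, 1,0,0,0,0,0,0]'
```

```text
time_s: 11.0
eef_pos: [0.555, -0.2484, 0.1]
tcp_rot: [2.872, 1.273, 0.002]
wrist_force: [-1.3, 2.4, 5.4]
grip_width: 0.0258
finger_force: 29.9
time_s: 11.25
eef_pos: [0.555, -0.2483, 0.1]
tcp_rot: [2.861, 1.298, 0.002]
wrist_force: [-0.9, 2.5, 5.5]
grip_width: 0.0258
finger_force: 29.9
time_s: 11.5
eef_pos: [0.5547, -0.2488, 0.099]
tcp_rot: [2.85, 1.323, -0.0]
wrist_force: [0.1, 0.4, -0.7]
grip_width: 0.0262
finger_force: 29.9
time_s: 11.75
eef_pos: [0.5545, -0.2487, 0.0988]
tcp_rot: [-2.837, -1.347, 0.0]
wrist_force: [0.6, 0.1, -1.4]
grip_width: 0.026
finger_force: 29.9
```

It has dropped in. Lowering gently, home expected at TCP z ≈ 0.092.

```bash
python3 -m pendant '[1,0,0,1,0,0,0, 1,0,0,1,0,0,0, 1,0,0,0,0,0,0]'
python3 -m pendant '[1,0,0,1,0,0,0, 1,0,0,1,0,0,0, 1,0,0,0,0,0,0]'
python3 -m pendant '[1,0,0,0.7,0,0,0, 1,0,0,0.5,0,0,0, 1,0,0,0,0,0,0]'
python3 -m pendant '[1,0,0,0.5,0,0,0, 1,0,0,0,0,0,0]'; python3 -m pendant '[1,0,0,0.5,0,0,0, 1,0,0,0,0,0,0]'
```

```text
time_s: 12.12
eef_pos: [0.5546, -0.2487, 0.097]
tcp_rot: [-2.838, -1.347, 0.0]
wrist_force: [-0.1, -0.2, -1.8]
grip_width: 0.0261
finger_force: 29.9
time_s: 12.5
eef_pos: [0.5546, -0.2487, 0.0951]
tcp_rot: [-2.838, -1.347, 0.0]
wrist_force: [0.8, -0.7, -0.9]
grip_width: 0.0258
finger_force: 29.9
time_s: 12.88
eef_pos: [0.5546, -0.2487, 0.094]
tcp_rot: [-2.838, -1.347, 0.0]
wrist_force: [0.6, -0.1, -1.7]
grip_width: 0.026
finger_force: 29.9
time_s: 13.12
eef_pos: [0.5546, -0.2488, 0.0935]
tcp_rot: [-2.838, -1.347, 0.0]
wrist_force: [0.7, -0.3, -1.7]
grip_width: 0.026
finger_force: 29.9
time_s: 13.38
eef_pos: [0.5546, -0.2487, 0.093]
tcp_rot: [-2.838, -1.347, 0.0]
wrist_force: [-0.7, -0.7, -1.6]
grip_width: 0.0259
finger_force: 29.9
```

```bash
python3 -m pendant '[1,0,0,0.5,0,0,0, 1,0,0,0,0,0,0]'
python3 -m pendant '[1,0,0,0.5,0,0,0, 1,0,0,0,0,0,0]'; python3 -m pendant '[1,0,0,0.5,0,0,0, 1,0,0,0,0,0,0]'
```

```text
time_s: 13.62
eef_pos: [0.5547, -0.2488, 0.0926]
tcp_rot: [2.838, 1.347, 0.0]
wrist_force: [0.5, -0.1, 0.1]
grip_width: 0.026
finger_force: 29.9
time_s: 13.88
eef_pos: [0.5547, -0.2488, 0.0926]
tcp_rot: [2.838, 1.347, 0.0]
wrist_force: [-1.1, 1.0, 3.1]
grip_width: 0.0259
finger_force: 29.9
time_s: 14.12
eef_pos: [0.5547, -0.2488, 0.0925]
tcp_rot: [2.837, 1.347, 0.0]
wrist_force: [-3.0, 1.6, 6.6]
grip_width: 0.0259
finger_force: 29.9
```

Home on the flange (8 mm below the riding height). Relax the press, open gently, rise.

```bash
python3 -m pendant '[1,0,0,-0.8,0,0,0, 0.6,0,0,0,0,0,0, 0.4,0,0,0,0,0,0, 0.4,0,0,0,0,0,0, 0.4,0,0,0,0,0,0]'
python3 -m pendant '[0.4,0,0,-8,0,0,0, 0.4,0,0,-30,0,0,0, 0.4,0,0,-45,0,0,0, 0.4,0,0,-35,0,0,0, 0.4,0,0,0,0,0,0]'
python3 - <<'E'
from h import *
np.set_printoptions(precision=4,suppress=True)
s=snap("wrist","w6.png");snap("top","top6.png");P=cloud(s);z=P[...,2];rr=np.hypot(P[...,0]-.5555,P[...,1]+.249)
d=(rr<.05)&(abs(z-.089)<.012);Q=P[d];co=np.linalg.lstsq(np.c_[Q[:,:2]-[.555,-.249],np.ones(len(Q))],Q[:,2],rcond=None)[0]
print("disc z",np.median(Q[:,2]),"tilt",np.degrees(co[:2]),cv2.minEnclosingCircle(Q[:,:2].astype(np.float32)))
k=(rr<.03)&(z>.118)&(z<.14);print("knob top",np.median(z[k]),cv2.minAreaRect(P[k][:,:2].astype(np.float32)))
E
```

```text
time_s: 14.75
eef_pos: [0.5547, -0.2488, 0.0922]
tcp_rot: [-2.838, -1.347, -0.0]
wrist_force: [-0.8, 0.0, -0.3]
grip_width: 0.0551
finger_force: 0.0
time_s: 15.38
eef_pos: [0.5564, -0.2499, 0.2145]
tcp_rot: [2.832, 1.345, 0.006]
wrist_force: [1.0, -0.1, 0.6]
grip_width: 0.0558
finger_force: 0.0
disc z 0.08934720273837843 tilt [-0.1385 -0.0466] ((0.5558769106864929, -0.24936087429523468), 0.046101976186037064)
knob top 0.12603987480953022 ((0.5558531880378723, -0.24914303421974182), (0.02621670812368393, 0.02530660480260849), 50.275516510009766)
```

View pics/w6.png

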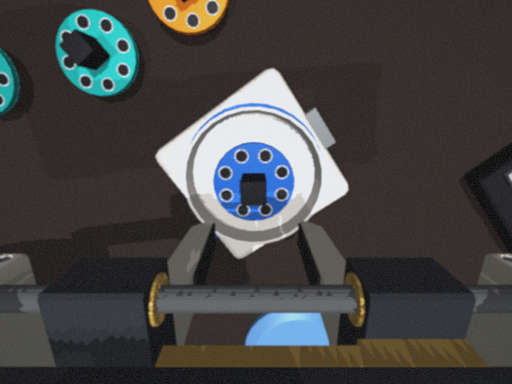

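The rotor sits centred in the bowl at (254,180). Its disc top is at 89 mm and its knob top at 126 mm, exactly the home heights, and it is level. The gripper is clear.

```bash
python3 -m pendant '[0.4,0,0,0,0,0,0, 0.4,0,0,0,0,0,0]'; python3 -c "
from bench import workorder;print(workorder.sign_off())"
```

```text
time_s: 15.72
eef_pos: [0.5541, -0.2484, 0.2089]
tcp_rot: [-2.836, -1.346, 0.002]
wrist_force: [0.5, -0.2, 0.0]
grip_width: 0.0559
finger_force: 0.0
the job is handed in; nothing more can be done
None
```

The blue rotor is on the centrifuge shaft, fully home and level, and released. The highest press I read was about 8 N, nothing else was touched, and the job was handed in at about 16 s.

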